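Reset the order board and match the tablet

ROBOT

A 6-joint arm with a two-finger parallel gripper is mounted at the origin on the work surface. World frame = base frame: x ahead of the robot, y to its left, z up, the work surface at z = 0. Lengths are in m, angles in rad, forces in N, time in s.
With the tool pointing down it reaches from about 0.375 to 0.975 m from the base axis. Payload 3.8 kg.
Tool frame: the origin (TCP) lies between the finger pads; the fingertips stand 22 mm ahead of it and the grasp point (between the pads) lies 3 mm ahead of it; x points along the fingers, y is the direction in which the jaws open and shut, and the axes are right-handed (so a half turn about x gives the same grasp; the last joint's range is limited). The gripper opens to 85 mm and grips with 20 to 120 N. Pads are 22 mm wide; open, the fingers measure 114 mm over their backs; the gripper's body (76 mm by 85 mm) begins 54 mm behind the grasp point. The pads swing forward as they close: fully open they stand 13 mm farther back than shut.
Start: joints at [1.272, 0.264, 1.604, -0, 1.274, -0.037], TCP at [0.175, 0.652, 0.253] pointing down, gripper open.
Joint ranges: [-2.63, 2.63], [-0.94, 2.18], [0.31, 2.57], [-1.31, 4.45], [0, 2.66], [-2.55, 2.55]. Speed limits (rad/s): [2.57, 2.57, 3.14, 3.14, 3.14, 3.14].

INTERFACE

Orientations are given as a unit quaternion [x, y, z, w].
In Python, from plant import telemetry, read_camera, calibration, workorder gives the robot as it stands.
- The arm moves only by the tool drive_tool, never from a script. Its argument "commands" is a list of rows, each a list of 6 numbers: the shift along the tool's x, y, z in mm, then the turn, a rotation vector about the tool's x, y, z in rad. A call has 1 to 8 rows; each row is the pose to reach, as a shift and turn from the pose measured when the call began, along the tool's axes at that moment; what a row does not reach only later rows make up. A row lasts 1/12 s, in which the tool goes at most 41.7 mm and 7.16 degrees, less where a joint would pass 70% of its speed; a pose out of reach is approached as far as the arm can. A call with a gripper value outside its range is refused whole. "fingers" is the closure, from -1 (fully open) to 1 (shut), set as the call begins (left out, the last holds). The fingers move at their own pace and stop on an object; "squeeze" is the grip in N (left out, the last holds). Time passes only in rows, so rows that repeat a pose let the fingers close. It gives the time, the measured TCP pose, the force and the opening at its end, in the units of the state.
- telemetry.sense(): the state, without advancing time (a new reading comes with each control period).
- read_camera(name): name is "side" or "top"; returns the picture (480x640x3 uint8, red, green, blue); there is no depth.
- calibration(name): a dict with "intrinsics" (3x3 intrinsics, pixels), "R" (3x3) and "t" (3): a world point X has camera coordinates R X + t. Camera axes: x right, y down, z forward; pixel columns grow to the right and rows downward; lengths in m; the calibration is good to about 2 mm. A picture is of the moment at which its call begins. calibration takes no time and is no camera call.
- workorder.hand_in(): hands the job in, once; it reports no verdict.
The state is a dict: "time": time; "joints": joint angles; "joint_vel": joint speeds; "joint_torque": joint torques, N m; "ee_pos": TCP position; "eef_rot": TCP orientation; "contact_force": force on the tool from outside, world axes, zero at the start; "wrist_torque": the same for the moment, N m; "grip_width": opening from 0.0 (shut) to 1.0 (fully open).
Only numpy, scipy, OpenCV 4.12 (cv2) and the standard library are available. Lean on these libraries where they do the work, as an engineer would, in place of code of your own. Each camera call takes 0.05 s, during which the arm holds its last target.

TASK

The order board is propped too steep: lift it past its top notch so that its pawl is thrown out, ease it right down onto its rest without letting it fall, then raise it again and leave it propped in the second notch from the bottom. Tip the stock tablet on the bench back to the same slope as the propped board, so that it stays there on its stiff hinge. Leave everything else on the bench standing where it is, and let go of everything at the end.

Things in the scene. Friction and masses are not known exactly. Their poses are not given: they have to be found in the camera images.
- stand: The order-board stand, fixed: a dark steel base plate 210 x 320 x 10 mm with a plywood board hinged on it. Origin: under the board's middle, on the bench (plate centre at y = 20 mm); x points from the hinge (near the robot) to the free-edge side, y along the hinge, z up. At x = 54 to 66 mm a rest block 220 mm wide stands up to z = 94 mm under the board. Behind the board stand only spray bottle and pads.
- stand_hinge (a point): Middle of the board's hinge line, at x = -90 mm, z = 35 mm in the stand's frame. The steel quadrant with five ratchet teeth stands at the board's +y end, y = 125 to 180 mm and up to 205 mm high, with the brass pawl riding on it: keep clear of them. The hinge itself has next to no friction.
- board_rail (a point): Middle of the round rail on the board's free edge: diameter 16 mm, 240 mm long, axis 190 mm from the hinge line. The board (plywood, 240 mm wide, 10 mm thick, 0.8 kg) has the order sheet on its robot side. Pushing the rail from behind (+x side) towards the hinge steepens the board, with about 3 to 10 N; a finger kept behind the rail also carries the board on its way down.
- board (a joint): Slope of the board above horizontal, rad: 0.40 on its rest, 1.46 at most. The pawl clicks in as it rises; let back, it rests at 0.70, 0.83, 0.96, 1.09 or 1.22 (notches 1 to 5; each engages as that slope is passed). Raised beyond 1.40 the pawl is thrown out and stays out: the board then goes freely down (let go, it falls fast). At 0.41 its own weight has pushed the pawl in and it ratchets again.
- tablet_foot: The stock tablet's aluminium foot, fixed to the bench, 150 x 170 x 12 mm. Origin: centre of its underside; x points away from the person's (robot's) side, y along the tablet's hinge, z up. The hinge line lies at x = -50 mm, z = 23 mm in this frame.
- tablet_hinge (a point): Middle of the tablet's hinge line.
- tablet_edge (a point): Middle of the tablet's upper edge, in its mid-plane, 177 mm from the hinge line. The tablet is a black slab, 165 mm from lower (12 mm from the hinge) to upper edge, 240 mm wide along y, 10 mm thick, screen towards the robot.
- tablet (a joint): Slope of the tablet above horizontal, rad (1.57 is upright, less leans away from the robot), range 0.15 to 1.75. The stiff friction hinge holds it wherever it is left; pushing near its upper edge takes about 3 to 6 N.
- spray_bottle_mid (a point): White spray bottle with grey trigger head standing behind one half of the board, 68 mm diameter, 236 mm high; this point is 110 mm above its foot, on its axis. It is light and must not be shifted.
- pads_mid (a point): Grey stack of scouring pads behind the other half of the board, 70 x 100 x 45 mm high; centre of the stack.
- jar_mid (a point): White jar with steel lid in front of the tablet, 72 mm diameter, 110 mm high; its centre.
- tape_roll_mid (a point): Cardboard tape roll lying flat behind the tablet, 100 mm diameter, 48 mm high; its centre.
- scrub_brush_mid (a point): Grey scrubbing brush block lying bristles down in front of the stand (robot side), 56 x 140 x 44 mm high; its centre.

How it is judged:
By the outcome, as a careful person would: the job done as asked, in the order asked, and still so for the second after the job is handed in, with the robot touching nothing.
It also fails if it takes over 59 s, if anything falls off the work surface, if the arm or the gripper's body presses on something with over 40 N, if the wrist force passes 120 N, or if a joint passes its speed limit or range.

## Working session

There is one attempt and no reset: what is moved stays moved. The work goes in short steps, Python scripts to look and compute and a tool call to move; the robot and the scene stay as the last step left them, time stands still between calls to the robot, and variables do not carry over. Pictures are saved under pics/ and viewed, and the job is handed in when it is done.

Besides the shell and the picture viewer there is one more tool, called as name(argument=value, ...) on one line, values as JSON. drive_tool: Moves the arm, as the interface text tells. Its arguments: {"type":"object","properties":{"commands":{"type":"array","items":{"type":"array","items":{"type":"number"}}},"fingers":{"type":"number"},"squeeze":{"type":"number"}},"required":["commands"]}

```bash
ls; mkdir -p pics; python3 - <<'E'
from plant import telemetry, read_camera, calibration
import cv2
print(telemetry.sense())
for n in("side","top"):
    cv2.imwrite(f"pics/{n}0.png",read_camera(n)[:,:,::-1]); c=calibration(n); print(n,c)
E
```

```text
pics
{'time': 0.0, 'joints': array([ 1.27209021e+00,  2.64771963e-01,  1.60540787e+00,  2.25344676e-05,
        1.27370258e+00, -3.68801006e-02]), 'joint_vel': array([-0.00046447, -0.00250324, -0.0002623 ,  0.00088717,  0.00066737,
       -0.00039585]), 'joint_torque': array([ 1.20581917e-03, -5.15128040e+01, -3.67320764e+01,  1.10673059e-04,
        1.31482515e-02,  5.43026744e-06]), 'ee_pos': array([0.17449638, 0.65133151, 0.25193102]), 'eef_rot': array([ 0.09151064,  0.7011981 , -0.09310446,  0.70091268]), 'contact_force': array([-0.98911952,  0.41112785, -0.08185614]), 'wrist_torque': array([-0.06583807,  0.06363716, -0.01987179]), 'grip_width': 1.0019632402779546}
side {'intrinsics': array([[623.24735603,   0.        , 323.49194572],
       [  0.        , 623.24735603, 244.95420043],
       [  0.        ,   0.        ,   1.        ]]), 'R': array([[ 0.8595496 , -0.51104888,  0.00187605],
       [-0.25538998, -0.43272257, -0.86459652],
       [ 0.44266289,  0.74268447, -0.50246328]]), 't': array([-0.4661584,  0.2518473,  1.0269861])}
top {'intrinsics': array([[464.10935684,   0.        , 318.85964024],
       [  0.        , 464.10935684, 242.37616853],
       [  0.        ,   0.        ,   1.        ]]), 'R': array([[ 0.02528607, -0.99952004,  0.01789707],
       [-0.99752082, -0.02640349, -0.06523084],
       [ 0.06567208, -0.01620327, -0.99770969]]), 't': array([-0.03503463,  0.52432087,  0.98453679])}
```

View pics/side0.png

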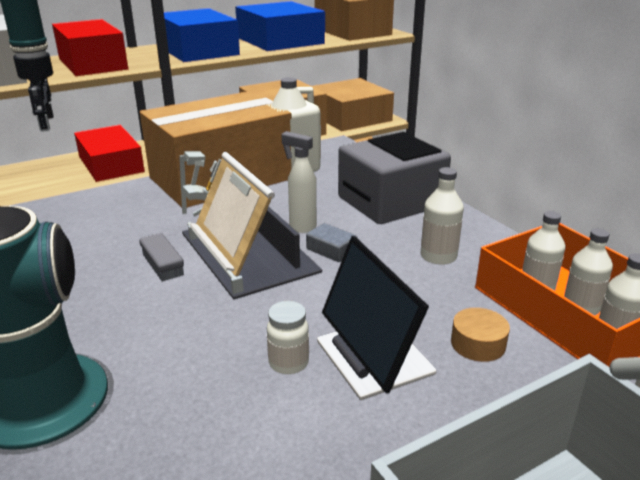

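View pics/top0.png

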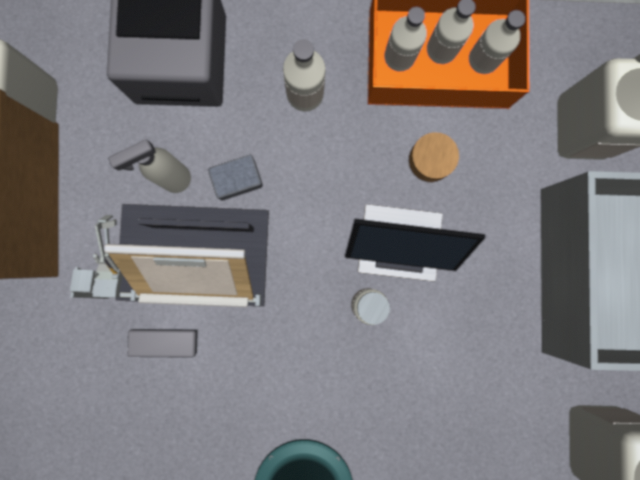

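The top view has +x up and +y left. The stand is at about (195,260), the tablet at (400,245), the bottle at (165,170) and the pads at (235,177). I'll enlarge both views to pick points.

```bash
python3 - <<'E'
import cv2
t=cv2.imread("pics/top0.png"); s=cv2.imread("pics/side0.png")
cv2.imwrite("pics/t_a.png",cv2.resize(t[120:370,60:280],None,fx=2.4*1.5,fy=2.4,interpolation=cv2.INTER_CUBIC)[:, :] if 0 else cv2.resize(t[125:325,60:280],None,fx=3,fy=3,interpolation=cv2.INTER_CUBIC))
cv2.imwrite("pics/t_b.png",cv2.resize(t[125:335,335:495],None,fx=2.8,fy=2.8,interpolation=cv2.INTER_CUBIC))
cv2.imwrite("pics/s_a.png",cv2.resize(s[120:310,130:360],None,fx=3,fy=3,interpolation=cv2.INTER_CUBIC))
cv2.imwrite("pics/s_b.png",cv2.resize(s[220:410,255:520],None,fx=3,fy=3,interpolation=cv2.INTER_CUBIC))
E
```

```text
(no output)
```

View pics/t_a.png

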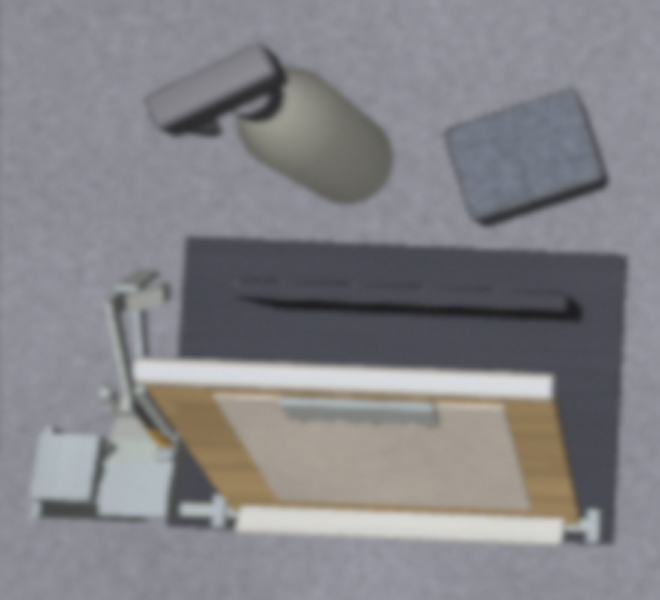

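View pics/t_b.png

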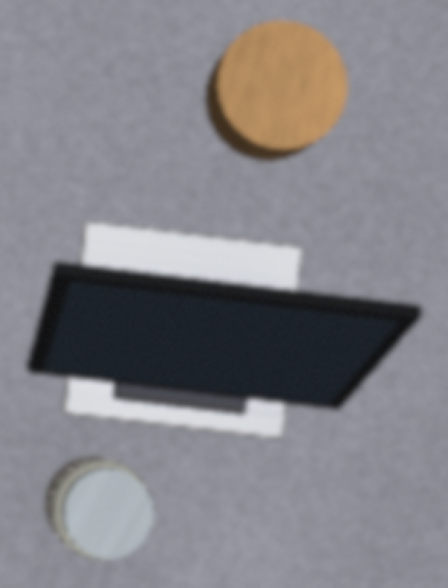

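View pics/s_a.png

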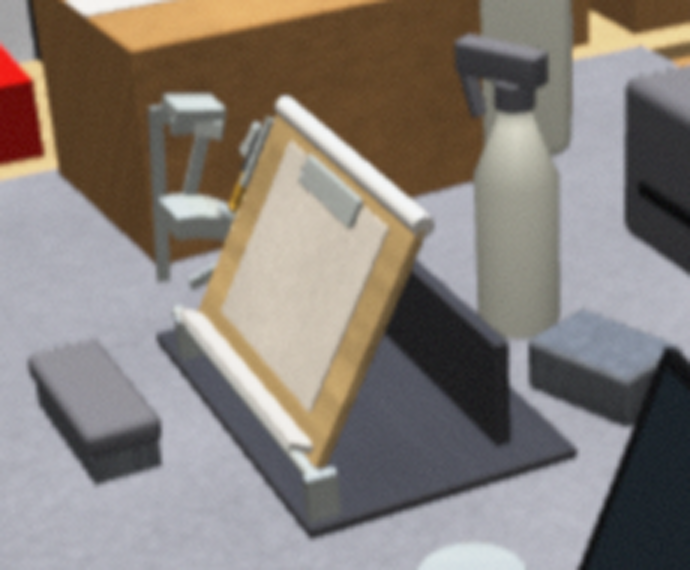

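View pics/s_b.png

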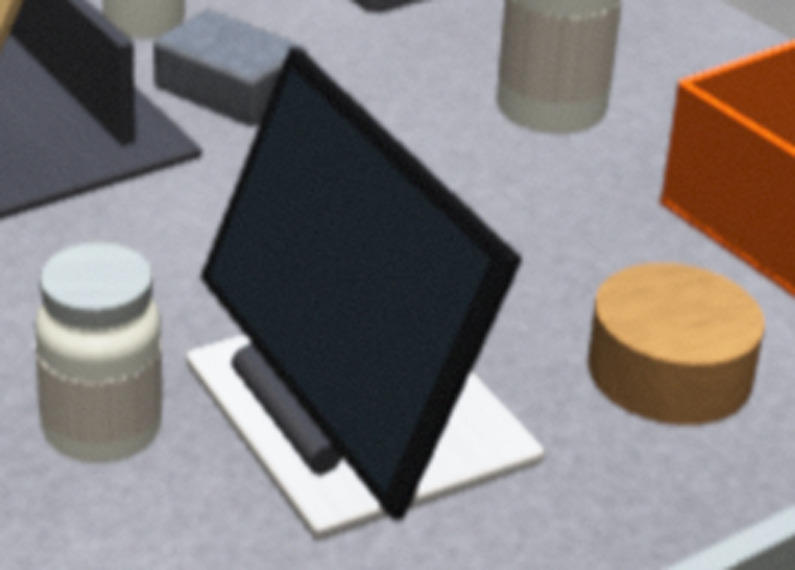

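```bash
cat > h.py <<'E'
import numpy as np
from plant import calibration
def cam(n):
    c=calibration(n);K=np.array(c["intrinsics"]);R=np.array(c["R"]);t=np.array(c["t"]);return K,R,t
def ray(n,p):
    K,R,t=cam(n);d=R.T@np.linalg.solve(K,[p[0],p[1],1]);return -R.T@t,d/np.linalg.norm(d)
def onz(n,p,z):
    o,d=ray(n,p);return o+d*(z-o[2])/d[2]
def tri(a,b):
    o1,d1=ray("top",a);o2,d2=ray("side",b)
    s=np.linalg.lstsq(np.c_[d1,-d2],o2-o1,rcond=None)[0]
    p,q=o1+s[0]*d1,o2+s[1]*d2;return (p+q)/2,np.linalg.norm(p-q)
def proj(n,X):
    K,R,t=cam(n);x=K@(R@np.array(X)+t);return x[:2]/x[2]
ta=lambda x,y:(60+x/3,125+y/3)
tb=lambda x,y:(335+x/2.8,125+y/2.8)
sa=lambda x,y:(130+x/3,120+y/3)
sb=lambda x,y:(255+x/3,220+y/3)
E
python3 - <<'E'
from h import *
np.set_printoptions(precision=4,suppress=True)
P=[onz("top",ta(*p),.01) for p in[(187,238),(627,255),(612,543)]]
Q=[onz("side",sa(*p),.01) for p in[(160,342),(312,530),(574,455)]]
print("plate",P,np.linalg.norm(P[0]-P[1]),np.linalg.norm(P[1]-P[2]));print(Q,np.linalg.norm(Q[0]-Q[1]),np.linalg.norm(Q[1]-Q[2]))
print("rail",tri(ta(135,370),sa(284,101)),tri(ta(553,386),sa(428,222)))
F=[onz("top",tb(*p),.012) for p in[(87,224),(300,248),(283,436),(67,412)]]
print("foot",F,[np.linalg.norm(F[i]-F[(i+1)%4]) for i in range(4)])
print("tab",tri(tb(58,265),sb(297,50)),tri(tb(420,310),sb(517,262)))
print("tablow",tri(tb(32,370),sb(204,275)),tri(tb(338,407),sb(395,515)))
print("jar",onz("top",tb(108,513),.11),"tape",onz("top",tb(282,86),.048))
print("pads",[onz("top",ta(*p),.045) for p in[(445,130),(573,90),(606,182),(485,222)]])
print("brush",[onz("top",p,.044) for p in[(128,329),(196,329),(196,357),(128,357)]])
print("bottle foot",onz("side",sa(518,315),0.02),onz("side",sa(540,40),.236))
print("topnozzle",tri(ta(150,105),sa(460,40)))
o,d=ray("top",(0,0));print(o)
E
```

```text
plate [array([0.597 , 0.4069, 0.01  ]), array([0.5934, 0.0889, 0.01  ]), array([0.3853, 0.0929, 0.01  ])] 0.31801775406963534 0.20812682438949578
[array([0.3876, 0.3936, 0.01  ]), array([0.3864, 0.0921, 0.01  ]), array([0.5862, 0.083 , 0.01  ])] 0.30149952452124895 0.20008964962775877
rail (array([0.4924, 0.352 , 0.2072]), np.float64(4.8485045257622995e-05)) (array([0.4904, 0.1105, 0.2067]), np.float64(0.002089479293196207))
foot [array([ 0.61  , -0.1227,  0.012 ]), array([ 0.5958, -0.2899,  0.012 ]), array([ 0.4488, -0.2778,  0.012 ]), array([ 0.4631, -0.1099,  0.012 ])] [np.float64(0.16782107970718854), np.float64(0.147405948879558), np.float64(0.168508815920674), np.float64(0.1474065563331342)]
tab (array([ 0.5563, -0.0838,  0.1862]), np.float64(0.0010365611218067072)) (array([ 0.5337, -0.3188,  0.1852]), np.float64(0.0007543517909919379))
tablow (array([ 0.4938, -0.0799,  0.0411]), np.float64(0.00018657786922603119)) (array([ 0.4723, -0.312 ,  0.0398]), np.float64(0.0008343274670051834))
jar [ 0.3935 -0.1296  0.11  ] tape [ 0.7144 -0.265   0.048 ]
pads [array([0.6737, 0.2164, 0.045 ]), array([0.705 , 0.1275, 0.045 ]), array([0.64  , 0.1021, 0.045 ]), array([0.6093, 0.1858, 0.045 ])]
brush [array([0.334 , 0.3678, 0.044 ]), array([0.3373, 0.2283, 0.044 ]), array([0.2802, 0.2259, 0.044 ]), array([0.2772, 0.3648, 0.044 ])]
bottle foot [0.6457 0.2723 0.02  ] [0.6842 0.3003 0.236 ]
topnozzle (array([0.6399, 0.3425, 0.231 ]), np.float64(0.005156045784727056))
[ 0.4593 -0.0052  1.0171]
```

```bash
cat >> h.py <<'E'
from scipy.spatial.transform import Rotation as Ro
from plant import telemetry
def to(p,yaw=-0.01,tilt=0.0):
    """world TCP target, tool down, jaw axis ~ world y turned by yaw -> shift mm, rotvec"""
    s=telemetry.sense();R=Ro.from_quat(s["eef_rot"])
    T=Ro.from_euler("z",yaw)*Ro.from_euler("y",np.pi/2+tilt)
    print(np.round(R.inv().apply(np.array(p)-s["ee_pos"])*1000,1),np.round((R.inv()*T).as_rotvec(),3))
H=np.array([.401,.231,.035])
def rail(th): return H+.190*np.array([np.cos(th),0,np.sin(th)])
def st():
    s=telemetry.sense();print(round(s["time"],2),s["ee_pos"].round(4),Ro.from_quat(s["eef_rot"]).as_matrix().round(3).tolist(),s["contact_force"].round(1),round(s["grip_width"],2))
E
python3 -c "
from h import *
to((.40,.40,.36)); to((.55,.165,.36))"
```

```text
[-107.6 -184.7  282.8] [-0.252 -0.     0.002]
[-107.2 -372.8  488.6] [-0.252 -0.     0.002]
```

drive_tool(commands=[[-60,0,0,0,0,0],[-108,-10,20,-0.1,0,0],[-108,-180,280,-0.25,0,0],[-108,-180,280,-0.25,0,0],[-108,-180,280,-0.25,0,0],[-108,-180,280,-0.25,0,0],[-108,-180,280,-0.25,0,0],[-108,-180,280,-0.25,0,0]], fingers=1)

```text
time: 0.77
ee_pos: [0.3521, 0.4557, 0.3543]
eef_rot: [0.003, 0.707, -0.005, 0.707]
contact_force: [1.7, 1.1, 0.9]
grip_width: -0.001
```

```bash
python3 -c "
from h import *
st();to((.55,.165,.36));to((.55,.165,.2135))"
```

```text
0.77 [0.3521 0.4557 0.3543] [[-0.001, 0.011, 1.0], [-0.003, 1.0, -0.011], [-1.0, -0.003, -0.001]] [1.7 1.1 0.9] -0.0
[  -5.1 -288.4  201.1] [-0.001 -0.001  0.003]
[ 141.4 -288.1  201.3] [-0.001 -0.001  0.003]
```

drive_tool(commands=[[-5,-288,200,0,0,0],[-5,-288,200,0,0,0],[-5,-288,200,0,0,0],[-5,-288,200,0,0,0],[-5,-288,200,0,0,0],[-5,-288,200,0,0,0],[-5,-288,200,0,0,0],[-5,-288,200,0,0,0]])

```text
time: 1.43
ee_pos: [0.5386, 0.1794, 0.3592]
eef_rot: [0.003, 0.708, -0.005, 0.707]
contact_force: [0.4, 0.3, -0.1]
grip_width: 0.005
```

drive_tool(commands=[[0,0,0,0,0,0],[0,0,0,0,0,0]])

```text
time: 1.6
ee_pos: [0.5393, 0.1771, 0.3584]
eef_rot: [0.005, 0.708, -0.007, 0.706]
contact_force: [-0.1, 0.8, 0.4]
grip_width: -0.002
```

```bash
python3 -c "
from h import *
st();to((.55,.165,.2135))"
```

```text
1.6 [0.5393 0.1771 0.3584] [[-0.003, 0.016, 1.0], [-0.003, 1.0, -0.016], [-1.0, -0.003, -0.003]] [-0.1  0.8  0.4] -0.0
[144.9 -11.5  11.3] [-0.006 -0.003  0.003]
```

drive_tool(commands=[[0,-12,11,0,0,0],[40,-12,11,0,0,0],[80,-12,11,0,0,0],[115,-12,11,0,0,0],[145,-12,11,0,0,0],[145,-12,11,0,0,0],[145,-12,11,0,0,0]])

```text
time: 2.18
ee_pos: [0.5474, 0.1654, 0.2114]
eef_rot: [0.004, 0.71, -0.006, 0.704]
contact_force: [0.4, 0.8, 0.4]
grip_width: -0.002
```

```bash
python3 - <<'E'
from h import *
import cv2
from plant import read_camera
st()
s=read_camera("side");t=read_camera("top")
c=np.hstack([cv2.resize(s[120:310,130:330],None,fx=2,fy=2),cv2.resize(t[125:315,70:270],None,fx=2,fy=2)])
cv2.imwrite("pics/p1.png",c[:,:,::-1])
for th in (1.1,1.2,1.3,1.43): to(rail(th)+[.019,-.066,.008])
E
```

```text
2.18 [0.5474 0.1654 0.2114] [[-0.008, 0.014, 1.0], [-0.004, 1.0, -0.014], [-1.0, -0.004, -0.008]] [0.4 0.8 0.4] -0.0
[  3.4  -1.4 -44.4] [-0.005 -0.     0.002]
[ -4.4  -1.7 -61.8] [-0.005 -0.     0.002]
[-10.4  -1.9 -79.8] [-0.005 -0.     0.002]
[ -15.4   -2.3 -103.9] [-0.005 -0.     0.002]
```

View pics/p1.png

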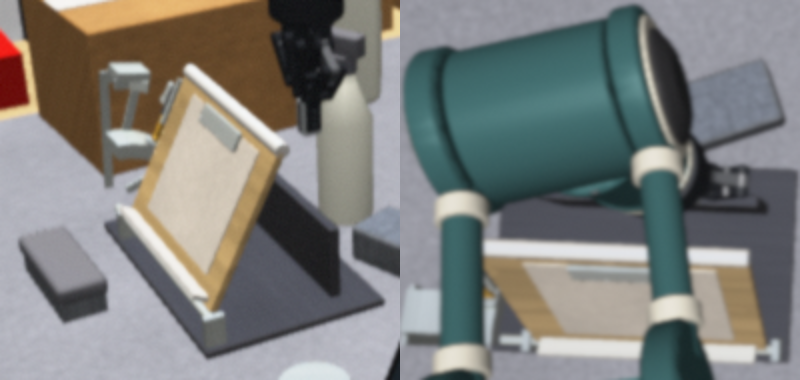

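```bash
python3 - <<'E'
from h import *
import cv2
from plant import read_camera
s=read_camera("side");t=read_camera("top")
c=np.hstack([cv2.resize(s,(400,300)),cv2.resize(t,(400,300))])
cv2.imwrite("pics/p2.png",c[:,:,::-1]);print(telemetry.sense()["joints"])
E
```

```text
[ 0.24950194  0.10255159  1.86230609 -0.00222839  1.17501372 -1.30518808]
```

View pics/p2.png

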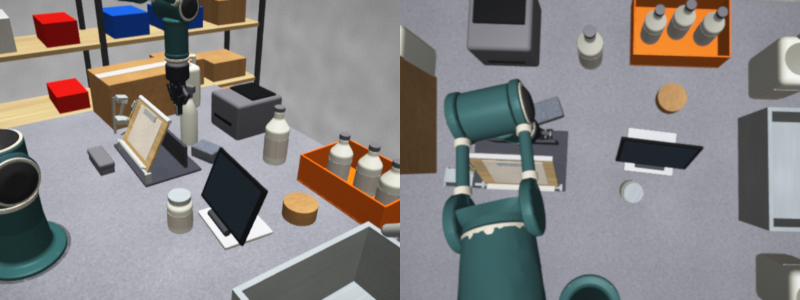

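```bash
python3 - <<'E'
from h import *
for h in(.21,.3,.35,.4,.45,.5): print(h,proj("top",(.547,.165,h)).round()*.625,(proj("side",(.547,.165,h))*.625).round())
E
```

```text
0.21 [133.75 137.5 ] [178. 110.]
0.3 [126.25  133.125] [177.  84.]
0.35 [121.25  130.625] [177.  69.]
0.4 [115.625 127.5  ] [176.  53.]
0.45 [108.75  123.125] [176.  37.]
0.5 [100.   118.75] [175.  19.]
```

drive_tool(commands=[[0,0,-15,0,0,0],[0,0,-25,0,0,0],[2,0,-33,0,0,0],[2,0,-40,0,0,0],[0,0,-48,0,0,0],[-2,0,-54,0,0,0],[-4,0,-61,0,0,0],[-4,0,-61,0,0,0]])

```text
time: 3.05
ee_pos: [0.4914, 0.1667, 0.223]
eef_rot: [0.005, 0.705, -0.005, 0.71]
contact_force: [3.3, 0.0, 2.4]
grip_width: -0.0
```

```bash
python3 -c "
from h import *
st()
for th in (1.2,1.3,1.43): to(rail(th)+[.019,-.066,.008])"
```

```text
3.05 [0.4914 0.1667 0.223 ] [[0.007, 0.015, 1.0], [-0.001, 1.0, -0.015], [-1.0, -0.0, 0.007]] [3.3 0.  2.4] -0.0
[ 2.9 -1.8 -2.6] [-0.005  0.007  0.   ]
[ -3.2  -2.  -20.5] [-0.005  0.007  0.   ]
[ -8.4  -2.4 -44.7] [-0.005  0.007  0.   ]
```

drive_tool(commands=[[0,0,-8,0,0,0],[-2,0,-15,0,0,0],[-4,0,-22,0,0,0],[-5,0,-29,0,0,0],[-6,0,-35,0,0,0],[-7,0,-40,0,0,0],[-8,0,-44,0,0,0],[-8,0,-44,0,0,0]])

```text
time: 3.72
ee_pos: [0.4453, 0.1672, 0.2296]
eef_rot: [0.005, 0.706, -0.006, 0.708]
contact_force: [0.9, -0.0, -0.1]
grip_width: -0.001
```

```bash
python3 - <<'E'
from h import *
import cv2
from plant import read_camera
st()
s=read_camera("side");t=read_camera("top")
c=np.hstack([cv2.resize(s[120:310,130:330],None,fx=2,fy=2),cv2.resize(t[125:315,70:270],None,fx=2,fy=2)])
cv2.imwrite("pics/p3.png",c[:,:,::-1])
for th in (1.40,1.43,1.45): to(rail(th)+[.019,-.066,.008])
for th in(1.36,1.40,1.44): print(th,proj("side",rail(th)+[.001,.12,0]),proj("side",rail(th)+[-.001,-.12,0]))
E
```

```text
3.72 [0.4453 0.1672 0.2296] [[0.004, 0.015, 1.0], [-0.001, 1.0, -0.015], [-1.0, -0.001, 0.004]] [ 0.9 -0.  -0.1] -0.0
[-0.5 -2.1  6. ] [-0.005  0.005  0.001]
[-1.4 -2.2  0.4] [-0.005  0.005  0.001]
[-1.9 -2.3 -3.4] [-0.005  0.005  0.001]
1.36 [202.94976744 152.41414854] [248.02241757 193.03619259]
1.4 [199.67476826 152.44222348] [244.40671503 193.20606854]
1.44 [196.37178308 152.60344714] [240.75170102 193.52577527]
```

View pics/p3.png

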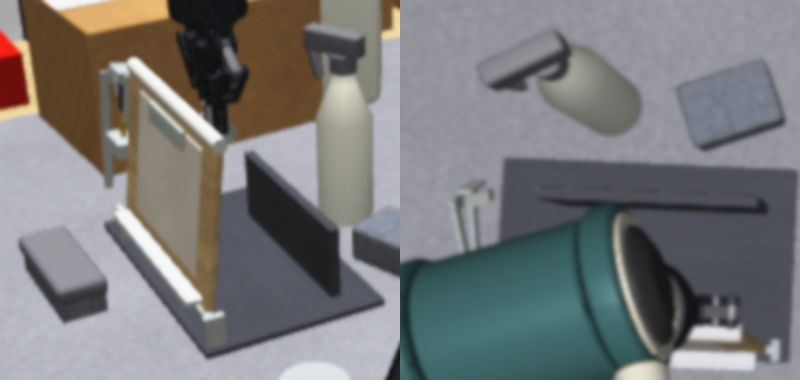

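drive_tool(commands=[[-1,0,-2,0,0,0],[-1,0,-3,0,0,0],[-1,0,-3,0,0,0]])

```text
time: 4.07
ee_pos: [0.443, 0.1672, 0.2304]
eef_rot: [0.005, 0.706, -0.006, 0.709]
contact_force: [0.8, 1.3, -1.0]
grip_width: -0.001
```

```bash
python3 - <<'E'
from h import *
st()
for th in (1.3,1.2,1.1,1.0,.9,.8,.7,.6,.5,.4): print(th);to(rail(th)+[.019,-.066,.008])
E
```

```text
4.07 [0.443  0.1672 0.2304] [[0.004, 0.015, 1.0], [-0.001, 1.0, -0.015], [-1.0, -0.001, 0.004]] [ 0.8  1.3 -1. ] -0.0
1.3
[ 4.5 -1.8 27.8] [-0.005  0.004  0.001]
1.2
[10.5 -1.5 45.8] [-0.005  0.004  0.001]
1.1
[18.4 -1.2 63.1] [-0.005  0.004  0.001]
1.0
[27.9 -1.  79.6] [-0.005  0.004  0.001]
0.9
[39.  -0.7 95. ] [-0.005  0.004  0.001]
0.8
[ 51.6  -0.5 109.2] [-0.005  0.004  0.001]
0.7
[ 65.5  -0.3 122.1] [-0.005  0.004  0.001]
0.6
[ 8.070e+01 -1.000e-01  1.335e+02] [-0.005  0.004  0.001]
0.5
[9.690e+01 1.000e-01 1.434e+02] [-0.005  0.004  0.001]
0.4
[114.1   0.2 151.5] [-0.005  0.004  0.001]
```

drive_tool(commands=[[0,0,6,0,0,0],[1,0,13,0,0,0],[3,0,20,0,0,0],[4,0,27,0,0,0],[7,0,34,0,0,0],[9,0,41,0,0,0],[12,0,48,0,0,0],[15,0,55,0,0,0]])

```text
time: 4.73
ee_pos: [0.499, 0.1663, 0.2152]
eef_rot: [0.005, 0.706, -0.006, 0.709]
contact_force: [1.6, 0.2, -1.1]
grip_width: -0.002
```

```bash
python3 - <<'E'
from h import *
import cv2
from plant import read_camera
st()
s=read_camera("side");t=read_camera("top")
c=np.hstack([cv2.resize(s[120:310,130:330],None,fx=2,fy=2),cv2.resize(t[125:315,70:270],None,fx=2,fy=2)])
cv2.imwrite("pics/p4.png",c[:,:,::-1])
for th in (1.1,1.0,.9,.8,.7,.6,.5,.4): print(th);to(rail(th)+[.019,-.066,.008])
E
```

```text
4.73 [0.499  0.1663 0.2152] [[0.004, 0.015, 1.0], [-0.001, 1.0, -0.015], [-1.0, -0.001, 0.004]] [ 1.6  0.2 -1.1] -0.0
1.1
[ 2.8 -1.2  6.9] [-0.005  0.005  0.001]
1.0
[12.3 -0.9 23.3] [-0.005  0.005  0.001]
0.9
[23.4 -0.7 38.7] [-0.005  0.005  0.001]
0.8
[36.  -0.5 52.9] [-0.005  0.005  0.001]
0.7
[49.9 -0.2 65.8] [-0.005  0.005  0.001]
0.6
[65.1 -0.  77.2] [-0.005  0.005  0.001]
0.5
[81.4  0.1 87.1] [-0.005  0.005  0.001]
0.4
[98.5  0.3 95.3] [-0.005  0.005  0.001]
```

View pics/p4.png

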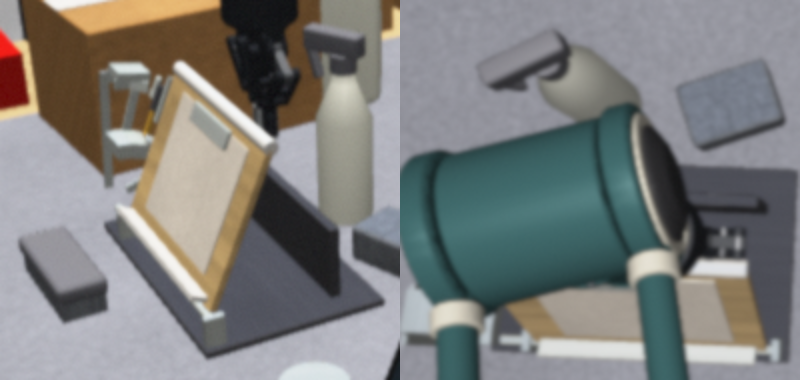

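The board follows the finger and is at about 1.14. That is below notch 5, so the pawl is out. I'll keep easing it down.

drive_tool(commands=[[2,0,5,0,0,0],[4,0,10,0,0,0],[7,0,15,0,0,0],[10,0,20,0,0,0],[14,0,25,0,0,0],[17,0,30,0,0,0],[21,0,35,0,0,0],[25,0,40,0,0,0]])

```text
time: 5.5
ee_pos: [0.5399, 0.1656, 0.1898]
eef_rot: [0.005, 0.705, -0.006, 0.709]
contact_force: [1.5, 0.2, -1.4]
grip_width: 0.002
```

drive_tool(commands=[[4,0,5,0,0,0],[9,0,10,0,0,0],[14,0,15,0,0,0],[19,0,19,0,0,0],[24,0,24,0,0,0]])

```text
time: 5.92
ee_pos: [0.5646, 0.1652, 0.1654]
eef_rot: [0.005, 0.705, -0.006, 0.709]
contact_force: [2.1, 0.1, -0.6]
grip_width: -0.004
```

```bash
python3 - <<'E'
from h import *
import cv2
from plant import read_camera
st()
s=read_camera("side");t=read_camera("top")
c=np.hstack([cv2.resize(s[120:310,130:330],None,fx=2,fy=2),cv2.resize(t[125:315,70:270],None,fx=2,fy=2)])
cv2.imwrite("pics/p5.png",c[:,:,::-1])
for th in (.7,.6,.5,.4): print(th);to(rail(th)+[.019,-.066,.008])
E
```

```text
5.92 [0.5646 0.1652 0.1654] [[0.005, 0.015, 1.0], [-0.001, 1.0, -0.015], [-1.0, -0.001, 0.005]] [ 2.1  0.1 -0.6] -0.0
0.7
[-0.5 -0.2  0.4] [-0.006  0.005  0.001]
0.6
[14.7  0.  11.8] [-0.006  0.005  0.001]
0.5
[30.9  0.2 21.7] [-0.006  0.005  0.001]
0.4
[48.   0.3 29.9] [-0.006  0.005  0.001]
```

View pics/p5.png

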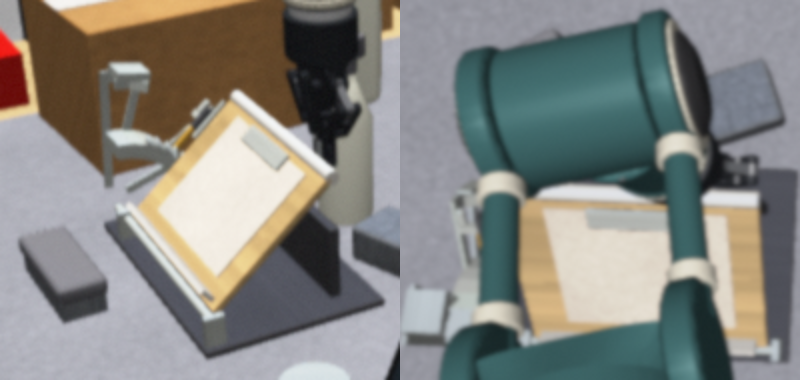

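```bash
python3 - <<'E'
from h import *
import cv2
from plant import read_camera
for h in (.165,.22,.25,.28,.3,.32,.34,.36): print(h,proj("side",(.5646,.165,h)).round())
s=read_camera("side")
cv2.imwrite("pics/p6.png",cv2.resize(s[0:240,200:400],None,fx=2.5,fy=2.5)[:,:,::-1])
E
```

```text
0.165 [293. 195.]
0.22 [292. 171.]
0.25 [292. 157.]
0.28 [291. 143.]
0.3 [291. 134.]
0.32 [291. 124.]
0.34 [291. 114.]
0.36 [291. 104.]
```

View pics/p6.png

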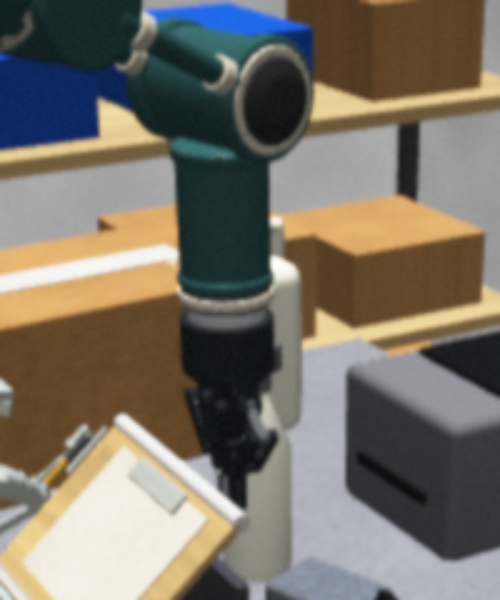

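The horizontal wrist cylinder sits well above the bottle, and the vertical tube over the gripper stays clear of it in y. I can continue down.

drive_tool(commands=[[5,0,4,0,0,0],[11,0,9,0,0,0],[17,0,13,0,0,0],[23,0,17,0,0,0],[29,0,20.5,0,0,0],[34,0,23.5,0,0,0],[38,0,25,0,0,0],[41,0,26.5,0,0,0]])

```text
time: 6.73
ee_pos: [0.5916, 0.1649, 0.1239]
eef_rot: [0.005, 0.705, -0.006, 0.709]
contact_force: [3.3, 0.9, -1.0]
grip_width: 0.004
```

```bash
python3 - <<'E'
from h import *
import cv2
from plant import read_camera
st()
s=read_camera("side");t=read_camera("top")
c=np.hstack([cv2.resize(s[120:310,130:330],None,fx=2,fy=2),cv2.resize(t[125:315,70:270],None,fx=2,fy=2)])
cv2.imwrite("pics/p7.png",c[:,:,::-1])
for th in (.5,.4,.38): print(th);to(rail(th)+[.019,-.066,.008])
for th in(.4,.45): print(proj("side",rail(th)+[.001,.12,0]),proj("side",rail(th)+[-.001,-.12,0]))
E
```

```text
6.73 [0.5916 0.1649 0.1239] [[0.004, 0.016, 1.0], [-0.001, 1.0, -0.016], [-1.0, -0.001, 0.005]] [ 3.3  0.9 -1. ] 0.0
0.5
[-10.3   0.1  -4.8] [-0.006  0.005  0.001]
0.4
[6.8 0.2 3.4] [-0.006  0.005  0.001]
0.38
[10.4  0.2  4.8] [-0.006  0.005  0.001]
[260.94176392 185.64517667] [309.95391729 227.2133175 ]
[259.27637562 182.67631978] [308.28835563 224.03036477]
```

View pics/p7.png

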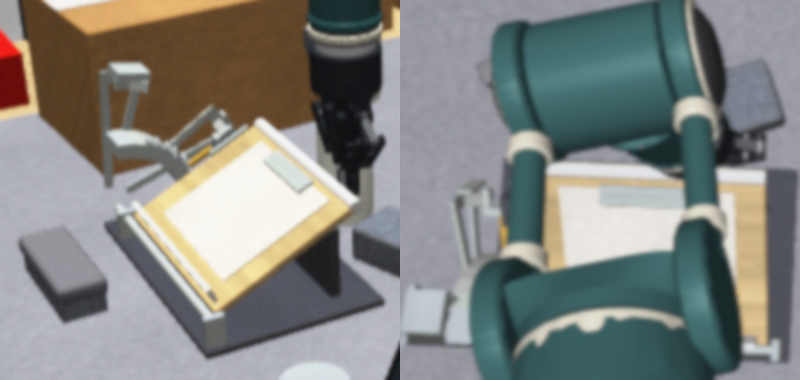

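drive_tool(commands=[[2,0,1,0,0,0],[4,0,2,0,0,0],[5,0,3,0,0,0],[6,0,4,0,0,0],[7,0,5,0,0,0],[8,0,6,0,0,0],[8,0,7,0,0,0],[8,0,7,0,0,0]])

```text
time: 7.5
ee_pos: [0.5983, 0.1646, 0.1158]
eef_rot: [0.005, 0.706, -0.006, 0.708]
contact_force: [0.4, 0.6, 0.0]
grip_width: 0.001
```

```bash
python3 - <<'E'
from h import *
import cv2
from plant import read_camera
st()
s=read_camera("side")
cv2.imwrite("pics/p8.png",cv2.resize(s[120:310,130:330],None,fx=3,fy=3)[:,:,::-1])
E
```

```text
7.5 [0.5983 0.1646 0.1158] [[0.004, 0.016, 1.0], [-0.001, 1.0, -0.016], [-1.0, -0.001, 0.004]] [0.4 0.6 0. ] 0.0
```

View pics/p8.png

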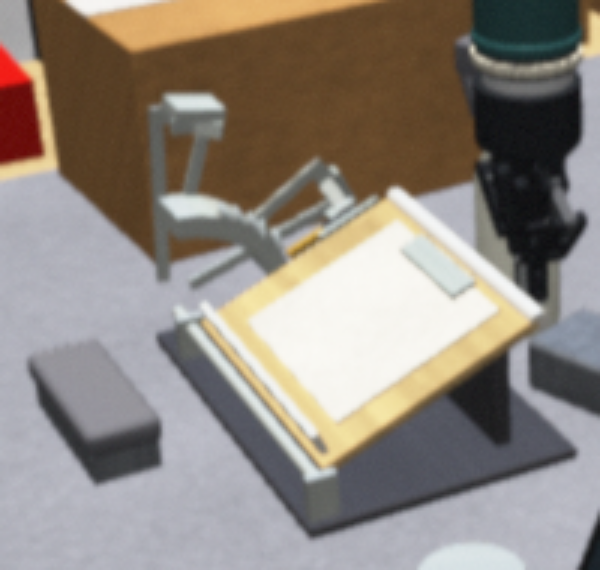

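drive_tool(commands=[[0,0,1,0,0,0],[0,0,1,0,0,0],[0,0,1,0,0,0]])

```text
time: 7.8
ee_pos: [0.5994, 0.1647, 0.1159]
eef_rot: [0.005, 0.706, -0.006, 0.708]
contact_force: [-0.4, -0.3, -0.1]
grip_width: -0.0
```

```bash
python3 - <<'E'
from h import *
st()
for th in (.4,.5,.6,.7,.8,.895): print(th);to(rail(th)+[.019,-.066,.008])
E
```

```text
7.8 [0.5994 0.1647 0.1159] [[0.004, 0.016, 1.0], [-0.001, 1.0, -0.016], [-1.0, -0.001, 0.004]] [-0.4 -0.3 -0.1] -0.0
0.4
[-1.1  0.2 -4.4] [-0.006  0.004  0.001]
0.5
[-18.2   0.1 -12.6] [-0.006  0.004  0.001]
0.6
[-34.4  -0.1 -22.4] [-0.006  0.004  0.001]
0.7
[-49.6  -0.3 -33.8] [-0.006  0.004  0.001]
0.8
[-63.5  -0.5 -46.7] [-0.006  0.004  0.001]
0.895
[-75.5  -0.7 -60.2] [-0.006  0.004  0.001]
```

drive_tool(commands=[[0,0,-4,0,0,0],[-9,0,-9,0,0,0],[-18,0,-13,0,0,0],[-26,0,-18,0,0,0],[-34,0,-22,0,0,0],[-42,0,-28,0,0,0],[-50,0,-34,0,0,0],[-50,0,-34,0,0,0]])

```text
time: 8.47
ee_pos: [0.5656, 0.1655, 0.1682]
eef_rot: [0.005, 0.704, -0.006, 0.71]
contact_force: [5.7, -1.1, 0.1]
grip_width: -0.002
```

```bash
python3 - <<'E'
from h import *
import cv2
from plant import read_camera
st()
for th in (.8,.895): print(th);to(rail(th)+[.019,-.066,.008])
s=read_camera("side")
cv2.imwrite("pics/p9.png",cv2.resize(s[120:310,130:330],None,fx=3,fy=3)[:,:,::-1])
for th in(.6,.65,.7,.75): print(proj("side",rail(th)+[.001,.12,0]),proj("side",rail(th)+[-.001,-.12,0]))
E
```

```text
8.47 [0.5656 0.1655 0.1682] [[0.008, 0.015, 1.0], [-0.001, 1.0, -0.015], [-1.0, -0.001, 0.008]] [ 5.7 -1.1  0.1] -0.0
0.8
[-11.2  -0.7 -13.2] [-0.005  0.008  0.001]
0.895
[-23.2  -0.9 -26.6] [-0.005  0.008  0.001]
[253.25188911 174.3611736 ] [302.13714124 215.15754858]
[250.90969042 171.81296843] [299.7088218  212.45428208]
[248.40604013 169.38954771] [297.09633086 209.89256315]
[245.74503062 167.09857849] [294.30338251 207.4808824 ]
```

View pics/p9.png

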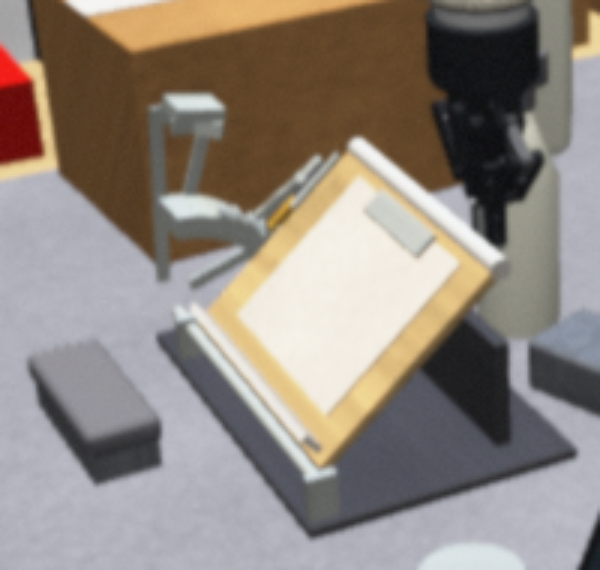

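drive_tool(commands=[[-4,0,-4,0,0,0],[-8,0,-8,0,0,0],[-12,0,-13,0,0,0],[-16,0,-18,0,0,0],[-20,0,-22,0,0,0],[-23,0,-26,0,0,0],[-23,0,-26,0,0,0]])

```text
time: 9.1
ee_pos: [0.5422, 0.1659, 0.1927]
eef_rot: [0.005, 0.702, -0.005, 0.712]
contact_force: [6.9, -1.8, 3.0]
grip_width: 0.001
```

```bash
python3 - <<'E'
from h import *
import cv2
from plant import read_camera
st()
for th in (.83,.895): print(th);to(rail(th)+[.019,-.066,.008])
s=read_camera("side")
cv2.imwrite("pics/p10.png",cv2.resize(s[120:310,130:330],None,fx=3,fy=3)[:,:,::-1])
for th in(.8,.85,.9,.95): print(proj("side",rail(th)+[.001,.12,0]),proj("side",rail(th)+[-.001,-.12,0]))
E
```

```text
9.1 [0.5422 0.1659 0.1927] [[0.015, 0.015, 1.0], [-0.0, 1.0, -0.015], [-1.0, -0.0, 0.015]] [ 6.9 -1.8  3. ] 0.0
0.83
[ 9.5 -0.8  5.9] [-0.005  0.015  0.   ]
0.895
[ 1.4 -0.9 -3.4] [-0.005  0.015  0.   ]
[242.93127579 164.94758523] [291.33428356 205.22759073]
[239.96992293 162.94391699] [288.19395335 203.14086088]
[236.86666249 161.09471275] [284.88794157 201.22864653]
[233.62773545 159.40686511] [281.42244337 199.49863896]
```

View pics/p10.png

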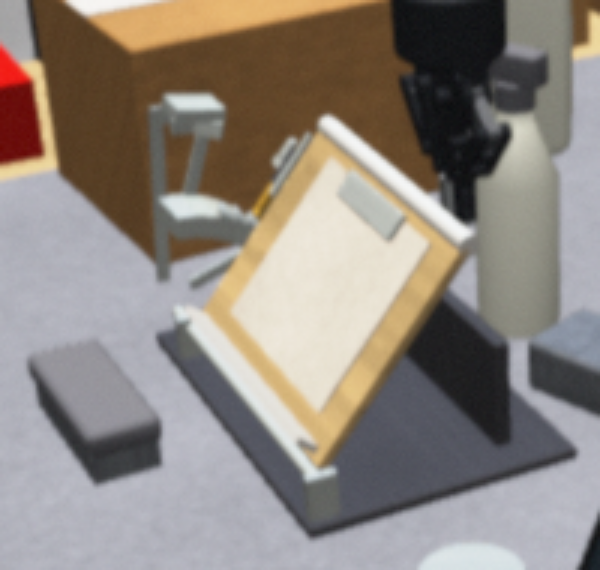

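drive_tool(commands=[[-1,0,-3,0,0,0],[-2,0,-4,0,0,0],[-2,0,-4,0,0,0]])

```text
time: 9.4
ee_pos: [0.5395, 0.1659, 0.1952]
eef_rot: [0.005, 0.701, -0.005, 0.713]
contact_force: [5.4, -0.7, 0.9]
grip_width: -0.003
```

drive_tool(commands=[[2,0,4,0,0,0],[5,0,7,0,0,0],[8,0,10,0,0,0],[10,0,13,0,0,0],[10,0,16,0,0,0],[10,0,22,0,0,0],[10,0,22,0,0,0]])

```text
time: 9.98
ee_pos: [0.5621, 0.1656, 0.1851]
eef_rot: [0.005, 0.701, -0.005, 0.713]
contact_force: [-0.2, 0.4, -0.2]
grip_width: 0.006
```

```bash
python3 - <<'E'
from h import *
import cv2
from plant import read_camera
st()
s=read_camera("side")
cv2.imwrite("pics/p11.png",cv2.resize(s[120:310,130:330],None,fx=3,fy=3)[:,:,::-1])
for th in(.7,.83,.96): print(proj("side",rail(th)+[.001,.12,0]),proj("side",rail(th)+[-.001,-.12,0]))
to((.57,.165,.36)); to((.45,-.1,.36)); to((.45,-.245,.36),-.09)
E
```

```text
9.98 [0.5621 0.1656 0.1851] [[0.017, 0.015, 1.0], [-0.0, 1.0, -0.015], [-1.0, 0.0, 0.017]] [-0.2  0.4 -0.2] 0.01
[248.40604013 169.38954771] [297.09633086 209.89256315]
[241.17182391 163.72724327] [289.47029231 203.95505097]
[232.9642583  159.08924535] [280.71079671 199.17515796]
[-174.6   -0.5   11. ] [-0.005  0.017  0.   ]
[-176.5 -267.2 -104.9] [-0.005  0.017  0.   ]
[-176.5 -412.2 -102.7] [ 0.075  0.017 -0.001]
```

View pics/p11.png

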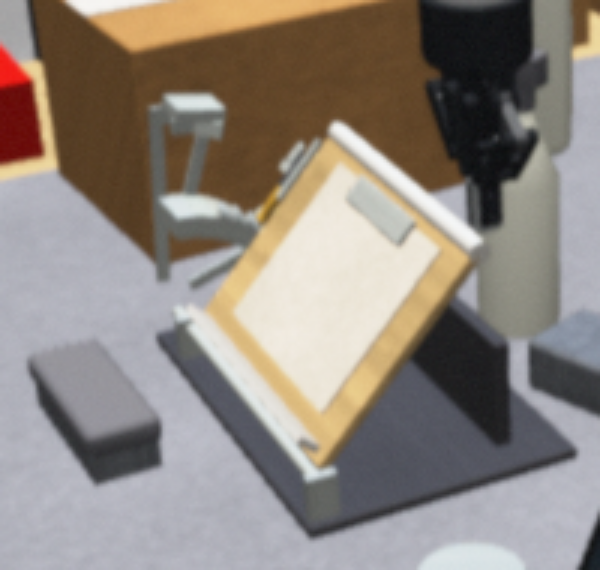

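Rail ends are at about (241.7,162.7) and (290.7,202.7) in the side view. That matches slope 0.83 with the finger clear, so the board is in notch 2. Next is the tablet.

drive_tool(commands=[[-40,0,8,0,0,0],[-80,0,8,0,0,0],[-120,0,8,0,0,0],[-160,0,8,0,0,0],[-160,0,8,0,0.017,0],[-160,0,8,0,0.017,0]])

```text
time: 10.53
ee_pos: [0.5689, 0.166, 0.35]
eef_rot: [0.006, 0.705, -0.005, 0.709]
contact_force: [0.2, 0.5, -0.5]
grip_width: -0.001
```

```bash
python3 - <<'E'
from h import *
st()
to((.47,-.21,.33),-.088)
E
```

```text
10.53 [0.5689 0.166  0.35  ] [[0.007, 0.015, 1.0], [0.002, 1.0, -0.015], [-1.0, 0.002, 0.007]] [ 0.2  0.5 -0.5] -0.0
[  18.6 -377.5  -93.4] [ 0.073  0.007 -0.002]
```

drive_tool(commands=[[0,-378,-93,0.07,0,0],[0,-378,-93,0.07,0,0],[0,-378,-93,0.07,0,0],[0,-378,-93,0.07,0,0],[0,-378,-93,0.07,0,0],[0,-378,-93,0.07,0,0],[0,-378,-93,0.07,0,0],[0,-378,-93,0.07,0,0]])

```text
time: 11.2
ee_pos: [0.4821, -0.1586, 0.3463]
eef_rot: [0.031, 0.705, -0.029, 0.708]
contact_force: [0.7, -0.4, -1.0]
grip_width: 0.003
```

drive_tool(commands=[[0,0,0,0,0,0],[0,0,0,0,0,0]])

```text
time: 11.37
ee_pos: [0.4804, -0.1602, 0.3442]
eef_rot: [0.033, 0.706, -0.03, 0.707]
contact_force: [0.4, 0.1, 0.0]
grip_width: 0.004
```

```bash
cat >> h.py <<'E'
TH=np.array([.4796,-.196,.023]); ty=-.086; tx=np.array([np.cos(ty),np.sin(ty),0]);tyv=np.array([-np.sin(ty),np.cos(ty),0])
def tabtcp(th,s=.155,w=-.015):
    return TH+w*tyv+tx*(s*np.cos(th)-.005*np.sin(th)-.011)+np.array([0,0,s*np.sin(th)+.005*np.cos(th)+.022])
E
python3 - <<'E'
from h import *
st()
p=tabtcp(1.19);print(p)
to((p-.05*tx)+[0,0,.12],-.086);to(p-.03*tx,-.086)
E
```

```text
11.37 [ 0.4804 -0.1602  0.3442] [[0.001, 0.09, 0.996], [0.004, 0.996, -0.09], [-1.0, 0.005, 0.0]] [0.4 0.1 0. ] 0.0
[ 0.52012193 -0.21454914  0.19075549]
[ 33.3 -50.9  -5.6] [-0.004  0.    -0.005]
[153.3 -51.3  14.3] [-0.004  0.    -0.005]
```

drive_tool(commands=[[0,-40,0,0,0,0],[30,-51,5,0,0,0],[70,-51,10,0,0,0],[110,-51,10,0,0,0],[153,-51,10,0,0,0],[153,-51,12,0,0,0],[153,-51,12,0,0,0],[153,-51,12,0,0,0]])

```text
time: 12.03
ee_pos: [0.4892, -0.2108, 0.1925]
eef_rot: [0.033, 0.706, -0.03, 0.707]
contact_force: [1.4, -0.1, 0.2]
grip_width: -0.0
```

```bash
python3 - <<'E'
from h import *
import cv2
from plant import read_camera
st()
s=read_camera("side")
cv2.imwrite("pics/p12.png",cv2.resize(s[200:410,255:455],None,fx=2.5,fy=2.5)[:,:,::-1])
for th in (1.19,1.1,1.0,.9,.85,.83):to(tabtcp(th),-.086)
E
```

```text
12.03 [ 0.4892 -0.2108  0.1925] [[0.002, 0.088, 0.996], [0.004, 0.996, -0.088], [-1.0, 0.004, 0.002]] [ 1.4 -0.1  0.2] -0.0
[ 3.3 -0.4 30.1] [-0.003  0.005 -0.003]
[ 8.7 -0.3 43. ] [-0.003  0.005 -0.003]
[16.1 -0.3 56.7] [-0.003  0.005 -0.003]
[24.7 -0.3 69.5] [-0.003  0.005 -0.003]
[29.5 -0.3 75.6] [-0.003  0.005 -0.003]
[31.6 -0.3 78. ] [-0.003  0.005 -0.003]
```

View pics/p12.png

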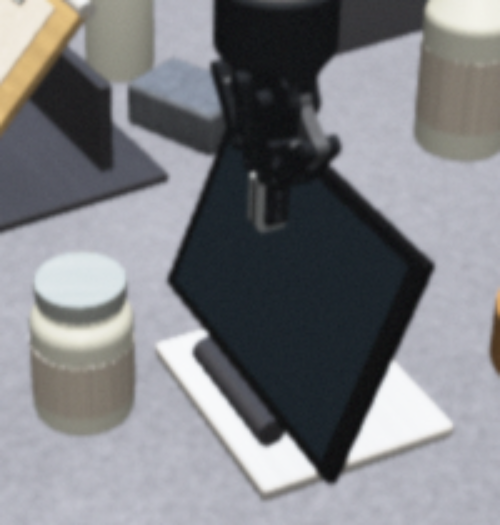

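The fingertips at (268,225) are just in front of the screen, near the upper edge. I'll push to about 0.92 first and measure before finishing.

drive_tool(commands=[[0,0,15,0,0,0],[3,0,28,0,0,0],[6,0,36,0,0,0],[9,0,43,0,0,0],[12,0,50,0,0,0],[16,0,57,0,0,0],[20,0,63,0,0,0],[22,0,66,0,0,0]])

```text
time: 12.75
ee_pos: [0.5566, -0.2174, 0.1717]
eef_rot: [0.032, 0.705, -0.03, 0.708]
contact_force: [-1.4, -0.1, 3.4]
grip_width: 0.0
```

```bash
python3 - <<'E'
from h import *
import cv2
from plant import read_camera
st()
s=read_camera("side");t=read_camera("top")
cv2.imwrite("pics/p13.png",cv2.resize(s[220:410,255:520],None,fx=3,fy=3)[:,:,::-1])
cv2.imwrite("pics/p13t.png",cv2.resize(t[125:335,335:495],None,fx=2.8,fy=2.8)[:,:,::-1])
for th in (.9,.85,.83):to(tabtcp(th),-.086)
E
```

```text
12.75 [ 0.5566 -0.2174  0.1717] [[0.005, 0.089, 0.996], [0.003, 0.996, -0.089], [-1.0, 0.003, 0.005]] [-1.4 -0.1  3.4] 0.0
[ 1.4 -0.6  3.6] [-0.003  0.003 -0.004]
[ 6.2 -0.7  9.7] [-0.003  0.003 -0.004]
[ 8.2 -0.7 12.1] [-0.003  0.003 -0.004]
```

View pics/p13.png

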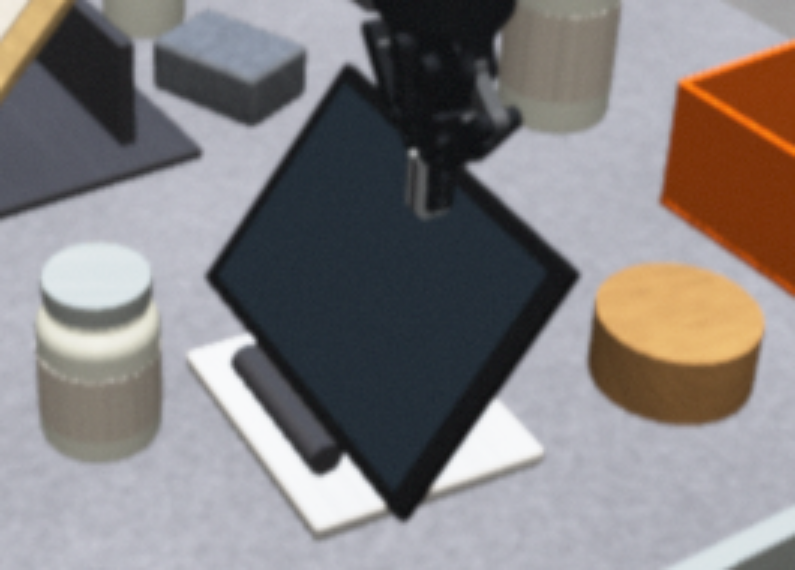

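View pics/p13t.png

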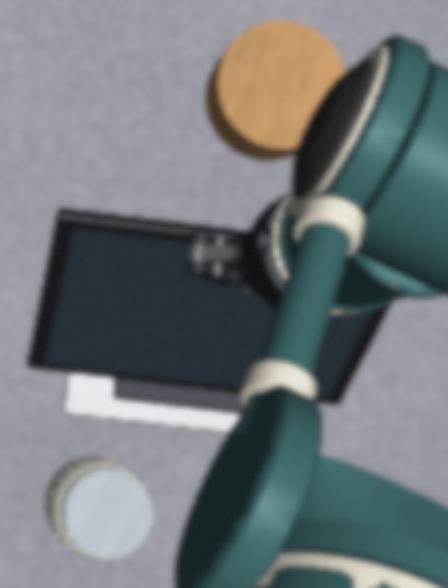

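```bash
cat >> h.py <<'E'
def tabc(th,r,w,n): return TH+w*tyv+tx*(r*np.cos(th)-n*np.sin(th))+np.array([0,0,r*np.sin(th)+n*np.cos(th)])
E
python3 - <<'E'
from h import *
print(tri(tb(62,210),sb(348,65)),tri(tb(32,366),sb(208,275)))
isb=lambda p:((p-[255,220])*3).round(); itb=lambda p:((p-[335,125])*2.8).round()
for th in(.8,.85,.9,.95,1.0):
  for n in(.005,-.005):
    print(th,n,[isb(proj("side",tabc(th,.177,w,n))) for w in(.12,-.12)],itb(proj("top",tabc(th,.177,.12,n))))
print([isb(proj("side",tabc(1.19,.177,w,.005))) for w in(.12,-.12)],[isb(proj("side",tabc(1.19,.177,w,-.005))) for w in(.12,-.12)], "was 297,50 517,262")
E
```

```text
(array([ 0.59387872, -0.08685532,  0.16668956]), np.float64(0.0040220135516698)) (array([ 0.49678939, -0.07984518,  0.03997973]), np.float64(0.00032186804360070454))
0.8 0.005 [array([371.,  77.]), array([604., 287.])] [ 59. 193.]
0.8 -0.005 [array([380.,  84.]), array([614., 294.])] [ 59. 184.]
0.85 0.005 [array([362.,  71.]), array([595., 281.])] [ 59. 201.]
0.85 -0.005 [array([372.,  77.]), array([605., 288.])] [ 59. 192.]
0.9 0.005 [array([352.,  66.]), array([585., 276.])] [ 58. 210.]
0.9 -0.005 [array([363.,  72.]), array([596., 282.])] [ 59. 200.]
0.95 0.005 [array([342.,  61.]), array([574., 272.])] [ 58. 220.]
0.95 -0.005 [array([354.,  66.]), array([586., 277.])] [ 58. 209.]
1.0 0.005 [array([332.,  57.]), array([563., 268.])] [ 57. 230.]
1.0 -0.005 [array([344.,  61.]), array([576., 272.])] [ 58. 219.]
[array([288.,  46.]), array([515., 260.])] [array([302.,  48.]), array([530., 261.])] was 297,50 517,262
```

drive_tool(commands=[[1,0,4,0,0,0],[4,0,7,0,0,0],[6,0,10,0,0,0],[8,0,12,0,0,0],[8,0,12,0,0,0]])

```text
time: 13.27
ee_pos: [0.5679, -0.2179, 0.1621]
eef_rot: [0.033, 0.705, -0.03, 0.707]
contact_force: [-0.6, -0.5, -0.4]
grip_width: 0.004
```

drive_tool(commands=[[0,0,-10,0,0,0],[-20,0,-40,0,0,0],[-60,0,-80,0,0,0],[-100,0,-120,0,0,0],[-100,0,-120,0,0,0],[-100,0,-120,0,0,0]])

```text
time: 13.77
ee_pos: [0.4471, -0.2083, 0.2673]
eef_rot: [0.032, 0.703, -0.031, 0.71]
contact_force: [1.7, -0.7, 1.1]
grip_width: -0.001
```

```bash
python3 - <<'E'
from h import *
import cv2
from plant import read_camera
st()
s=read_camera("side");t=read_camera("top")
cv2.imwrite("pics/p14.png",cv2.resize(s[220:410,255:520],None,fx=3,fy=3)[:,:,::-1])
cv2.imwrite("pics/p14t.png",cv2.resize(t[125:335,335:495],None,fx=2.8,fy=2.8)[:,:,::-1])
E
```

```text
13.77 [ 0.4471 -0.2083  0.2673] [[0.01, 0.089, 0.996], [0.0, 0.996, -0.089], [-1.0, 0.001, 0.01]] [ 1.7 -0.7  1.1] -0.0
```

View pics/p14.png

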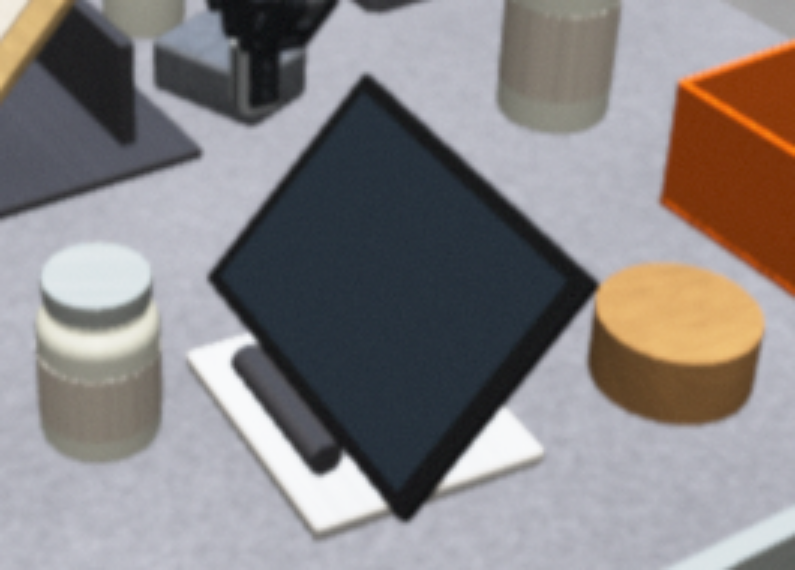

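View pics/p14t.png

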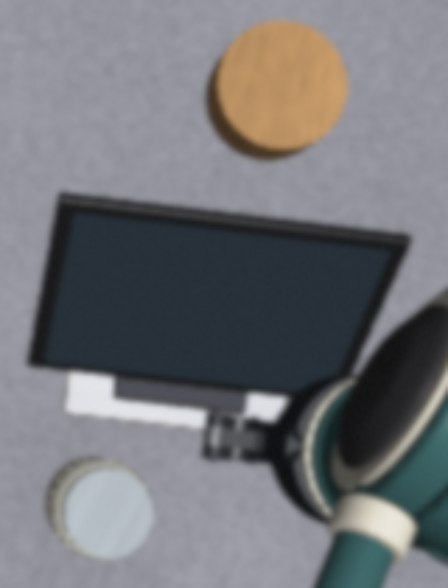

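```bash
python3 - <<'E'
from h import *
import cv2
from plant import read_camera
out={}
for n in("side","top"):
    im=np.mean([read_camera(n).astype(float) for _ in range(3)],0)
    np.save(f"{n}14.npy",im)
s=np.load("side14.npy");t=np.load("top14.npy")
g=lambda a:np.clip((a-0)*2.2,0,255).astype(np.uint8)
cv2.imwrite("pics/z1.png",cv2.resize(g(s[235:400,320:460]),None,fx=3.6,fy=3.6,interpolation=cv2.INTER_CUBIC)[:,:,::-1])
cv2.imwrite("pics/z2.png",cv2.resize(g(t[185:275,340:490]),None,fx=5,fy=5,interpolation=cv2.INTER_CUBIC)[:,:,::-1])
E
```

```text
(no output)
```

View pics/z1.png

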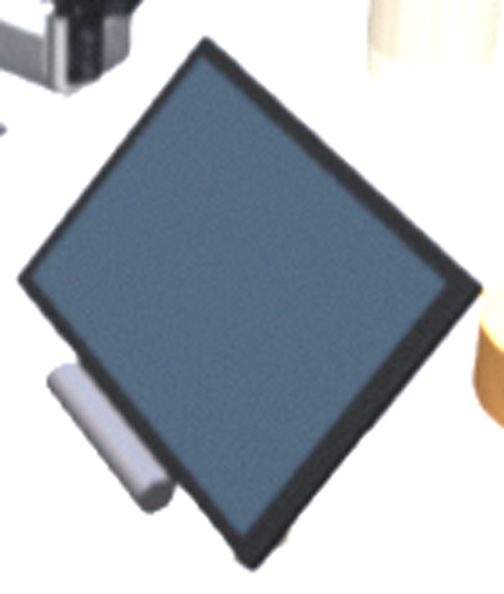

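View pics/z2.png

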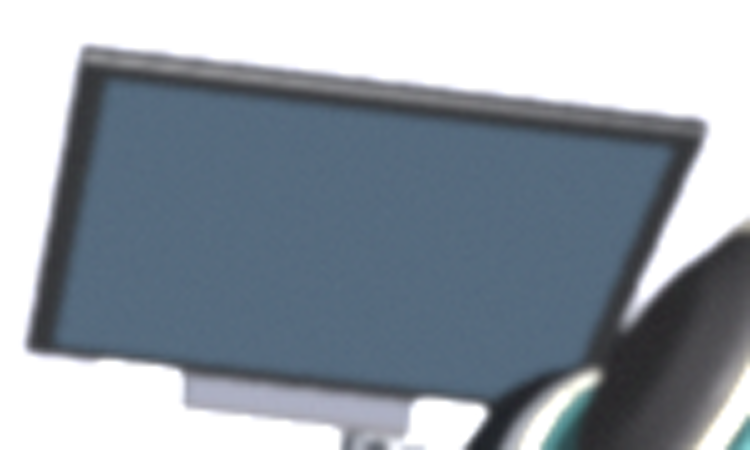

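```bash
python3 - <<'E'
from h import *
S=lambda x,y:(320+x/3.6,235+y/3.6);T=lambda x,y:(340+x/5,185+y/5)
UL=tri(T(105,80),S(203,53));UR=tri(T(676,146),S(448,283));LL=tri(T(53,347),S(36,278));print(UL,UR,LL)
d=UL[0]-LL[0];print("len",np.linalg.norm(d),"w",np.linalg.norm(UL[0]-UR[0]));a=(UL[0]-UR[0]);a/=np.linalg.norm(a)
d-=a*(d@a);print("slope",np.arctan2(d[2],np.hypot(d[0],d[1])))
# vs hinge
for th in(.83,.86,.89): print(th,tabc(th,np.linalg.norm(0)+.170,.113,.005))
mid=(UL[0]+UR[0])/2-TH; x=mid@tx;z=mid[2];r=np.hypot(x,z);print("from hinge",r,np.arctan2(z,x)-np.arcsin(.005/r))
E
```

```text
(array([ 0.59660878, -0.09675553,  0.1532705 ]), np.float64(0.001115967187668419)) (array([ 0.57670029, -0.31217523,  0.1532772 ]), np.float64(0.0009334940918952402)) (array([ 0.50131263, -0.08924487,  0.04275551]), np.float64(0.0033953722763562723))
len 0.14612094650401877 w 0.21633768046736324
slope 0.8577231531154959
0.83 [ 0.59993488 -0.09295522  0.15182271]
0.86 [ 0.59603528 -0.09261903  0.15509542]
0.89 [ 0.59203963 -0.09227455  0.15824926]
from hinge 0.16882841434320006 0.8517868842970342
```

```bash
python3 - <<'E'
from h import *
p=np.array([.5679,-.2179,.1621]); d=tabtcp(.812)-tabtcp(.837);print(d*1000)
to(p-.02*tx+[0,0,.003],-.086);to(p+d,-.086)
E
```

```text
[ 2.91901892 -0.25165635 -2.53898893]
[ 95.   -0.5 100.3] [-0.002 -0.    -0.005]
[100.6  -0.5 123.2] [-0.002 -0.    -0.005]
```

drive_tool(commands=[[40,0,40,0,0,0],[75,0,75,0,0,0],[95,0,95,0,0,0],[95,0,100,0,0,0],[95,0,100,0,0,0],[95,0,100,0,0,0]])

```text
time: 14.67
ee_pos: [0.5474, -0.2151, 0.163]
eef_rot: [0.033, 0.708, -0.028, 0.705]
contact_force: [0.7, -0.4, 0.7]
grip_width: 0.002
```

```bash
python3 - <<'E'
from h import *
st();to(np.array([.5708,-.2181,.1596]),-.086)
E
```

```text
14.67 [ 0.5474 -0.2151  0.163 ] [[-0.004, 0.087, 0.996], [0.007, 0.996, -0.087], [-1.0, 0.007, -0.004]] [ 0.7 -0.4  0.7] 0.0
[ 3.3 -1.  23.6] [-0.001 -0.004 -0.007]
```

drive_tool(commands=[[1,-1,12,0,0,0],[1,-1,19,0,0,0],[2,-1,22,0,0,0],[3,-1,24,0,0,0],[3,-1,24,0,0,0],[3,-1,24,0,0,0]])

```text
time: 15.17
ee_pos: [0.5712, -0.2185, 0.1608]
eef_rot: [0.033, 0.707, -0.029, 0.705]
contact_force: [-1.0, -0.2, 2.2]
grip_width: -0.001
```

drive_tool(commands=[[0,0,-10,0,0,0],[-20,0,-40,0,0,0],[-60,0,-80,0,0,0],[-100,0,-120,0,0,0],[-140,0,-130,0,0,0],[-160,0,-130,0,0,0],[-160,0,-130,0,0,0],[-160,0,-130,0,0,0]])

```text
time: 15.83
ee_pos: [0.4426, -0.2088, 0.3255]
eef_rot: [0.032, 0.705, -0.03, 0.708]
contact_force: [-0.6, 0.4, 0.5]
grip_width: -0.002
```

```bash
python3 - <<'E'
from h import *
import cv2
from plant import read_camera
st()
s=np.mean([read_camera("side").astype(float) for _ in range(3)],0);t=np.mean([read_camera("top").astype(float) for _ in range(3)],0)
g=lambda a:np.clip((a-0)*2.2,0,255).astype(np.uint8)
cv2.imwrite("pics/z3.png",cv2.resize(g(s[235:400,320:460]),None,fx=3.6,fy=3.6,interpolation=cv2.INTER_CUBIC)[:,:,::-1])
cv2.imwrite("pics/z4.png",cv2.resize(g(t[185:275,340:490]),None,fx=5,fy=5,interpolation=cv2.INTER_CUBIC)[:,:,::-1])
E
```

```text
15.83 [ 0.4426 -0.2088  0.3255] [[0.006, 0.088, 0.996], [0.002, 0.996, -0.088], [-1.0, 0.003, 0.005]] [-0.6  0.4  0.5] -0.0
```

View pics/z3.png

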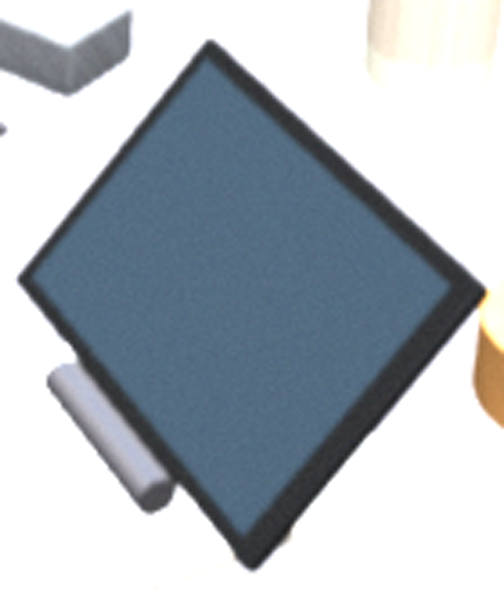

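View pics/z4.png

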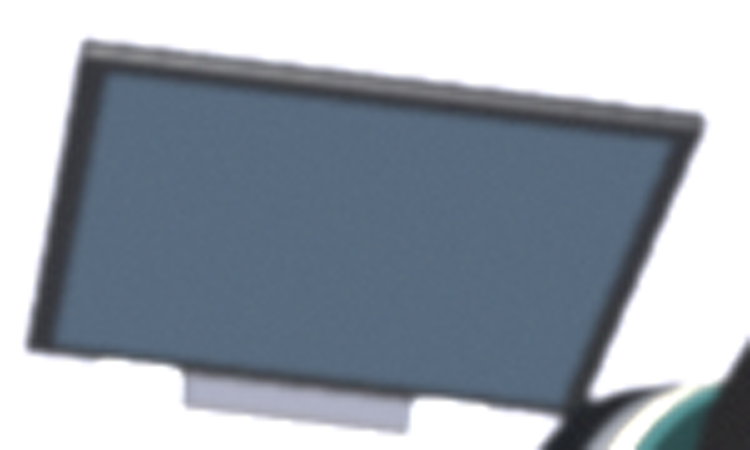

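```bash
python3 - <<'E'
from h import *
S=lambda x,y:(320+x/3.6,235+y/3.6);T=lambda x,y:(340+x/5,185+y/5)
UL=tri(T(106,72),S(208,58));UR=tri(T(675,139),S(452,287));LL=tri(T(53,345),S(36,278));LR=tri(T(567,405),S(243,538));print(UL,UR,LL,LR)
for U,L in((UL,LL),(UR,LR)):
    d=U[0]-L[0];a=(UL[0]-UR[0]);a/=np.linalg.norm(a)
    d-=a*(d@a);print("len",np.linalg.norm(d),"slope",np.arctan2(d[2],np.hypot(d[0],d[1])))
mid=(UL[0]+UR[0])/2-TH; x=mid@tx;z=mid[2];r=np.hypot(x,z);print("from hinge",r,np.arctan2(z,x)-np.arcsin(.005/r))
E
```

```text
(array([ 0.59994369, -0.09728678,  0.14963777]), np.float64(0.00044391165158785313)) (array([ 0.57943266, -0.31257285,  0.15045391]), np.float64(0.001650640977629695)) (array([ 0.50184409, -0.08907465,  0.04248627]), np.float64(0.0026646134874618753)) (array([ 0.48030419, -0.30461711,  0.0455984 ]), np.float64(0.0014634296562033725))
len 0.14550563482662882 slope 0.8277731247772034
len 0.14451036046208537 slope 0.811934964476602
from hinge 0.16834333893214165 0.8254650780252818
```

The tablet measures about 0.82 to 0.83. I'll take one last look at the whole bench.

```bash
python3 - <<'E'
from h import *
import cv2
from plant import read_camera
s=read_camera("side");t=read_camera("top")
cv2.imwrite("pics/f.png",np.hstack([cv2.resize(s,(400,300)),cv2.resize(t,(400,300))])[:,:,::-1])
cv2.imwrite("pics/fa.png",cv2.resize(s[120:310,130:360],None,fx=3,fy=3,interpolation=cv2.INTER_CUBIC)[:,:,::-1])
s0=cv2.imread("pics/side0.png")[:,:,::-1];t0=cv2.imread("pics/top0.png")[:,:,::-1]
d=lambda a,b:cv2.resize(np.clip(np.abs(a.astype(int)-b).sum(2)*2,0,255).astype(np.uint8),(400,300))
cv2.imwrite("pics/fd.png",np.hstack([d(s,s0),d(t,t0)]))
E
```

```text
(no output)
```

View pics/f.png

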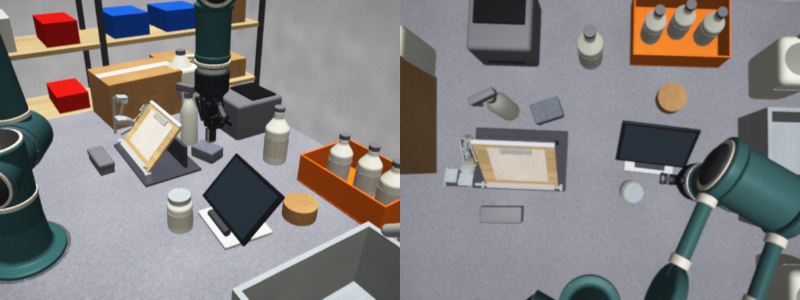

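View pics/fa.png

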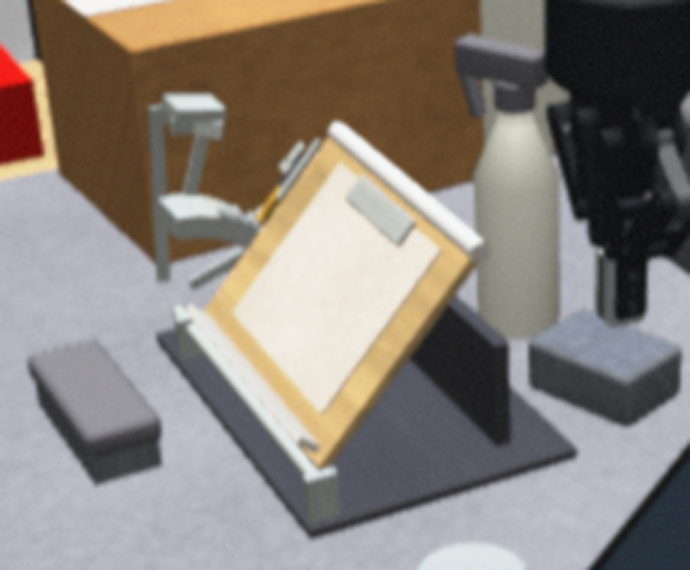

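View pics/fd.png

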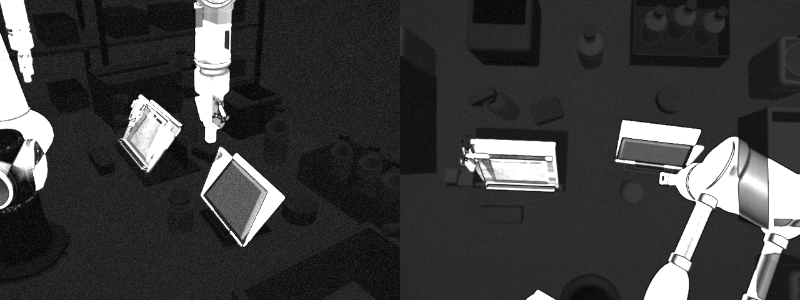

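The board is in notch 2, with rail ends at (241,162) and (290,202). The difference images show that only the board, pawl, tablet and arm have changed. The arm is clear of everything.

```bash
python3 -c "
from plant import workorder; print(workorder.hand_in())"
```

```text
the job is handed in; nothing more can be done
None
```

The job is done and handed in at about 16 s of the 59 s allowed.

- **Order board:** I pushed it past its top notch to about 1.45 rad, which threw the pawl out. I eased it down on the finger until it lay on its rest and the contact force dropped to about 0. I then raised it to about 0.88 and let it back, and it held in notch 2. The last picture gives a slope of about 0.83 with the finger clear.
- **Tablet:** I tipped it back in two pushes. The camera measurements give 0.81 to 0.83 (0.828 on the left edge, 0.812 on the right, 0.825 from the hinge), against the board's 0.83. The finger's position had suggested it was tipped about 0.03 rad further back than the cameras showed, so I went by the cameras.
- **Everything else:** comparing pictures from before and after shows that only the board, the pawl, the tablet and the arm changed. The gripper holds nothing and stands clear of everything. Wrist force readings stayed below about 8 N, and no check failed.

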